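# Lever up the heavy flap of a swarf box

## Robot

A 6-joint arm with a two-finger parallel gripper is mounted at the origin on a cart in front of the work surface, level with it; the furniture and walls round the work are solid. World frame = base frame: x ahead of the robot, y to its left, z up, the work surface at z = 0. Lengths are in m, angles in rad, forces in N, time in s.
With the tool pointing down it reaches from about 0.375 to 0.9 m from the base axis. Payload 3.1 kg.
Tool frame: the origin (TCP) lies between the finger pads; the fingertips stand 22 mm ahead of it and the grasp point (between the pads) lies 3 mm ahead of it; z points along the fingers, y is the line along which they close (so a half turn about z gives the same grasp; the last joint's range is limited). The gripper opens to 87 mm and grips with 3 to 60 N. Pads are 19 mm wide; open, the fingers measure 117 mm over their backs; the gripper's body (75 mm by 190 mm) begins 51 mm behind the grasp point.
Start: joints at [1.06, 0.527, 1.433, -0, 1.181, -0.178], TCP at [0.204, 0.591, 0.245] pointing down, gripper open.
Joint ranges: [-3.08, 3.08], [-0.75, 2.2], [0.22, 2.44], [-1.43, 4.57], [0, 2.65], [-2.85, 2.85]. Speed limits (rad/s): [2.79, 2.79, 3.14, 3.14, 3.14, 3.14].

## Interface

Orientations are given as a unit quaternion [x, y, z, w].
In Python, from rig import robot gives the robot as it stands.
- The arm moves only by the tool move_arm, never from a script. Its argument "series" is text: rows parted by semicolons, each of 6 numbers parted by spaces: the shift along the tool's x, y, z in mm, then the turn, a rotation vector about the tool's x, y, z in degrees. In form: dx dy dz ax ay az; .... A call has 1 to 8 rows; each row is the pose to reach, as a shift and turn from the pose commanded when the call began, along the tool's axes at that moment; what a row does not reach only later rows make up. A row lasts 1/12 s, in which the tool goes at most 41.7 mm and 7.16 degrees, less where a joint would pass 70% of its speed; a pose out of reach is approached as far as the arm can. A call with a gripper value outside its range is refused whole. "jaw" is the opening, from 0 (shut) to 1 (fully open), set as the call begins (left out, the last holds). The fingers move at their own pace and stop on an object; "newtons" is the grip in N (left out, the last holds). Time passes only in rows, so rows that repeat a pose let the fingers close. It gives the time, the measured TCP pose, the force, the opening and the grip force at its end, in the units of the state.
- robot.get_obs(): the state, without advancing time (a new reading comes with each control period).
- robot.camera(name): name is "side" or "top"; returns a dict with "img" (400x640x3 uint8, red, green, blue), "mtx" (3x3 intrinsics, pixels), "world_to_cam" (4x4, takes a point from world to camera coordinates). Camera axes: x right, y down, z forward; pixel columns grow to the right and rows downward; lengths in m; the calibration is good to about 2 mm. A picture is of the moment at which its call begins. There is no depth.
- robot.hand_in(): hands the job in; it is judged then, once.
Trained networks look in a picture, given as the dict that the camera call returned (one of the last four; its "shot" number tells which), for a name from the list of things; names that differ only in an ending like _2 or _b are one class to them, and where a whole thing is asked for, a point or a joint stands for the part that bears it (a point fixed in the world has none). Each returns a list of dicts, best first, with "p" (0 to 1); they miss things now and then, are a little off and sometimes report something else, mostly with a low value. They report only what shows in the picture. A call takes as long as a camera call.
- robot.search_frame(picture, thing): "xyz" ([x, y, z] in m, in world coordinates, good to about 4 mm: the middle of the surface that is visible of it).
- robot.tip_of(picture, thing): "xyz" ([x, y, z] in m, in world coordinates, good to about 4 mm: a listed point, or the origin of a listed thing).
The state is a dict: "time": time; "q": joint angles; "joint_velocities": joint speeds; "joint_torque": joint torques, N m; "position": TCP position; "tool_rot": TCP orientation; "ft_force": force on the tool from outside, world axes, zero at the start; "moment": the same for the moment, N m; "grip_width": finger opening in m; "grip_force": force on a finger pad.
Only numpy, scipy, OpenCV 4.12 (cv2) and the standard library are available. Lean on these libraries where they do the work, as an engineer would, in place of code of your own. Each camera call takes 0.05 s, during which the arm holds its last target. There are 200 camera calls.

## Task

Push the red-knobbed handle so that the red safety prop swings fully out from under the steel lever, then press the yellow pad on the lever's long end all the way down onto its rubber stop, so that the short end raises the heavy flap of the green box. Finish while still holding the pad down with the fingertips: do not grasp or lift the lever, do not touch the flap, and leave the three loose parts beside the opener alone.

Things in the scene. Friction and masses are not known exactly. Their poses are not given: they have to be found in the camera images.
- opener: fixed opener: grey base plate 400 x 165 x 8 mm, green box at one end, fulcrum pin between two green cheeks (45 mm over their outsides, tops at 86 mm), black rubber stop at the other end (centre x 195 mm, top 14 mm above the bench). Origin on the bench straight below the pin; x runs level along the lever's long arm towards the yellow pad, z up. Plate: x -170..230, y -95..70 mm
- fulcrum (a point): centre of the 12 mm fulcrum pin, 60 mm above the bench; the lever turns about this point (about the opener's y axis)
- lever: loose steel lever, bar 26 x 10 mm, 0.35 kg, resting on the fulcrum pin by a saddle; short arm 60 mm, the rounded nose at its end under the flap's lip; long arm 208 mm. Origin at the centre of the pin; at the start its frame is parallel to the opener's, though the bar itself rises 16 degrees towards the long end
- lever_pad (a point): centre of the top face of the yellow pad, 46 x 46 x 6 mm, on the long end: 187 mm from the fulcrum along the bar, 22 mm above the pin's axis square to the bar. About 130 mm above the bench at the start (sloping 16 degrees, far side higher), about 35 mm on the rubber stop (14 degrees, far side lower). With the prop out, pressing it takes about 2 to 7 N; the stop is firm
- flap (a joint): opening angle of the heavy dark steel flap (122 x 136 x 12 mm with a thicker slab on top, 2 to 4 kg) on the green box, hinged at the edge away from the lever; 0 = shut, about 0.28 when the lever lies on its stop. It falls shut when the lever is let go
- prop (a joint): angle of the red swivelling prop about its upright pivot, at x 100, y -70 mm in the opener's frame. 0: its 14 mm stud, 60 mm from the pivot, stands under the lever and blocks it; clear of the lever from about 0.7; end stop 1.6. Grows as the handle is pushed towards the fulcrum end of the opener; about 1.5 N at the handle; stays where it is left
- prop_knob (a point): centre of the red ball knob, 22 mm across, 107 mm above the bench, on the prop's upright round handle post (12 mm thick, from 26 mm above the bench up to the knob), 50 mm from the pivot on the side away from the lever. In the opener's frame at prop angle q: x = 100 - 50 sin q, y = -70 - 50 cos q mm
- slug: bystander: round sawn steel slug, 54 mm across, 50 mm tall, standing beside the opener on the side away from the prop; origin at the centre of its underside. Leave it alone
- cutter: bystander: brown shell end mill, 39 mm across, 46 mm tall, standing beside the opener on the side away from the prop; origin at the centre of its underside. Leave it alone
- nut: bystander: hexagon nut, 25 mm across, 16 mm tall, lying beside the opener on the side away from the prop; origin at the centre of its underside. Leave it alone
- flap_edge (a point): middle of the flap's free edge, 78 mm above the bench when shut, about 34 mm higher when the lever lies on its stop

How it is judged:
On the way, in this order (a step that is already met when the one before it is completed fails the run):
1. the prop is swung out from under the lever while the flap is still shut (value of joint prop above 0.9 rad and value of joint flap below 0.05 rad), for 0.2 s.
2. the pad is pressed down and the flap is raised (value of joint flap above 0.22 rad and contact force between the fingers and lever above 0.8 N), for 0.2 s.
At the end, for the whole second after the job is handed in: through the last second the fingers press the lever (over 0.8 N), the centre of its pad is less than 52 mm above the bench, the flap is open by more than 0.22 rad, the lever sits within 12 mm of its fulcrum, and the prop is swung out beyond 0.9 rad (all of step 2 and height (world z) of lever_pad below 0.052 m and distance between lever and fulcrum below 0.012 m and value of joint prop above 0.9 rad); the arm keeps its last pose, push and grip.
It fails at once if the lever is lifted: its pad rises by 20 mm above its start, or it leaves its fulcrum by 15 mm (height (world z) of lever_pad above 0.15 m or distance between lever and fulcrum above 0.015 m).
It fails at once if the robot touches the flap (contact force between any of the fingers, the arm and flap above 1 N).
It fails at once if a bystander is moved by more than 15 mm (distance of any of slug, cutter, nut from where it was at the start of the episode above 0.015 m).
It also fails if it takes over 42 s, if anything falls off the work surface, if the arm or the gripper's body presses on something with over 40 N, if the wrist force passes 120 N, or if a joint passes its speed limit or range.

## Working session

There is one attempt and no reset: what is moved stays moved. The work goes in short steps, Python scripts to look and compute and a tool call to move; the robot and the scene stay as the last step left them, time stands still between calls to the robot, and variables do not carry over. Pictures are saved under pics/ and viewed, at most 10 in all, crops included, and the job is handed in when it is done.

Besides the shell and the picture viewer there is one more tool, called after "Request:" as name(argument=value, ...), one argument or row to a line, values as JSON. move_arm: Moves the arm, as the interface text tells. Its arguments: {"type":"object","properties":{"series":{"type":"string"},"jaw":{"type":"number"},"newtons":{"type":"number"}},"required":["series"]}

```bash
mkdir -p pics
cat > h.py <<'E'
from rig import robot
import numpy as np, cv2
from scipy.spatial.transform import Rotation as R
def shot(n,f=None):
    p=robot.camera(n)
    if f: cv2.imwrite('pics/'+f,p['img'][:,:,::-1])
    return p
def px(p,X):
    c=p['world_to_cam']@np.append(X,1); u=p['mtx']@c[:3]; return np.round(u[:2]/u[2])
def rel(X):
    "shift in tool axes mm from present tcp"
    o=robot.get_obs(); return np.round(R.from_quat(o['tool_rot']).inv().apply(np.array(X)-o['position'])*1000,1)
E
python3 - <<'E'
from h import *
np.set_printoptions(precision=4,suppress=True)
for n in ('top','side'):
    p=shot(n,n+'0.png')
    for t in ['opener','fulcrum','lever_pad','prop_knob','flap_edge','slug','cutter','nut']:
        for d in robot.tip_of(p,t)[:2]: print(n,t,np.array(d['xyz']),round(d['p'],2),px(p,d['xyz']))
o=robot.get_obs();print(o['time'],o['position'],R.from_quat(o['tool_rot']).as_matrix())
E
```

```text
top opener [ 0.617  -0.0785 -0.0048] 0.6 [314. 192.]
top fulcrum [ 0.6179 -0.0794  0.0592] 0.84 [314. 188.]
top lever_pad [ 0.5884 -0.2474  0.1259] 0.84 [385. 196.]
top prop_knob [ 0.477  -0.1538  0.1073] 0.57 [344. 244.]
top flap_edge [ 0.6181 -0.0473  0.0822] 0.56 [300. 186.]
top slug [ 0.7178 -0.1273  0.0036] 0.93 [333. 155.]
top cutter [ 0.6865 -0.238   0.0024] 0.72 [374. 167.]
top cutter [ 0.6138 -0.0769 -0.0035] 0.18 [314. 193.]
top nut [ 0.6812 -0.3104  0.0019] 0.51 [401. 169.]
side fulcrum [ 0.6145 -0.0784  0.059 ] 0.77 [311. 219.]
side lever_pad [ 0.5906 -0.2526  0.1288] 0.9 [316. 162.]
side prop_knob [ 0.4827 -0.1585  0.1057] 0.68 [366. 183.]
side slug [ 0.7175 -0.1289  0.0006] 0.81 [266. 234.]
side cutter [ 0.6901 -0.2401 -0.0017] 0.87 [278. 213.]
0.9 [0.2035 0.5909 0.2446] [[-0.9455  0.3257  0.    ]
 [ 0.3257  0.9455  0.    ]
 [-0.      0.0001 -1.    ]]
```

View pics/top0.png

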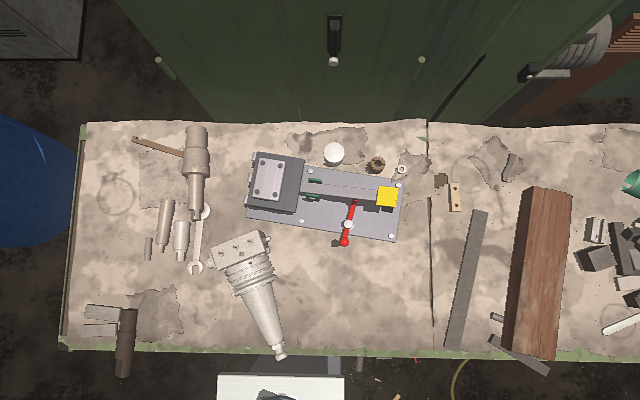

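View pics/side0.png

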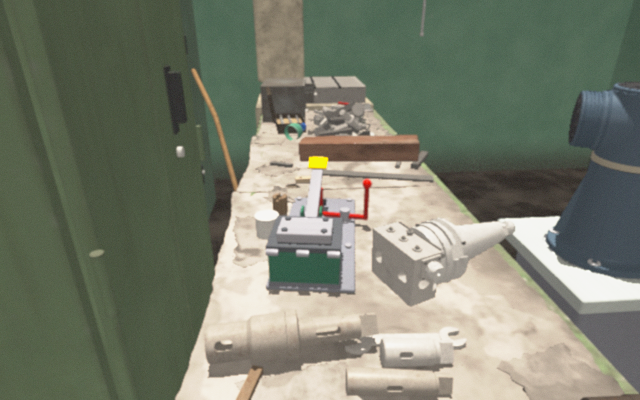

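The top view shows the pad at (387,196), the knob at (345,241) and the parts on the far side at (333,153), (376,164) and (402,169). The side view agrees. The opener's x axis points to about (-0.153,-0.988) in world axes, and the knob is at (0.482,-0.159).

Request:
move_arm(
  series="-344 -242 0 0 0 80;-344 -242 0 0 0 80;-344 -242 0 0 0 80;-344 -242 0 0 0 80;-344 -242 0 0 0 80;-344 -242 0 0 0 80;-344 -242 0 0 0 80;-344 -242 0 0 0 80",
  jaw=0,
  newtons=20,
)

```text
time: 1.57
position: [0.3997, 0.3191, 0.2448]
tool_rot: [0.62, 0.785, 0.0, 0.0]
ft_force: [0.9, 1.2, 0.5]
grip_width: 0.0418
grip_force: 0.0
```

```bash
cat >> h.py <<'E'
O=np.array([.616,-.079]);ex=np.array([-.153,-.988]);ey=np.array([.988,-.153])
def W(x,y,z): return np.append(O+(ex*x+ey*y)/1000,z/1000)
def turn():
    "deg about tool z so tool y -> opener y"
    y=R.from_quat(robot.get_obs()['tool_rot']).as_matrix()[:,1]
    return np.degrees(np.arctan2(y[1],y[0])-np.arctan2(ey[1],ey[0]))
E
python3 -c "
from h import *
print(rel([.46,.1,.245]),rel(W(155,-115,220)),turn())"
```

```text
[-2.271e+02  8.000e+00 -2.000e-01] [-537.5  -46.5   24.7] 22.155154044416218
```

Request:
move_arm(
  series="-538 -46 0 0 0 22;-538 -46 0 0 0 22;-538 -46 0 0 0 22;-538 -46 0 0 0 22;-538 -46 0 0 0 22;-538 -46 0 0 0 22;-538 -46 0 0 0 22;-538 -46 0 0 0 22",
)

```text
time: 2.23
position: [0.4499, -0.0107, 0.2449]
tool_rot: [0.757, 0.654, 0.0, 0.0]
ft_force: [1.4, 0.6, 0.3]
grip_width: 0.0007
grip_force: 0.0
```

```bash
python3 -c "
from h import *
print(rel(W(155,-115,220)),turn(),robot.get_obs()['time'])"
```

```text
[-197.5   57.9   25. ] 0.48832470967367014 2.2333
```

Request:
move_arm(
  series="-198 58 0 0 0 0;-198 58 0 0 0 0;-198 58 0 0 0 0;-198 58 0 0 0 0;-198 58 0 0 0 0;-198 58 0 0 0 0;-198 58 30 0 0 0;-198 58 30 0 0 0",
)

```text
time: 2.9
position: [0.4764, -0.2124, 0.2113]
tool_rot: [0.757, 0.653, -0.001, -0.004]
ft_force: [-0.6, 1.4, -0.6]
grip_width: 0.0003
grip_force: 0.0
```

Run:
```python
from h import *
print(rel(W(155,-115,110)),turn())
for n in ('top','side'):
    p=shot(n,n+'1.png')
    print([(np.round(d['xyz'],4),d['p']) for d in robot.tip_of(p,'prop_knob')[:1]])
```

```text
[ -2.1   3.2 101.3] 0.38375215581071903
[(array([ 0.4776, -0.1538,  0.1082]), 0.68)]
[(array([ 0.4803, -0.1588,  0.1046]), 0.75)]
```

View pics/side1.png

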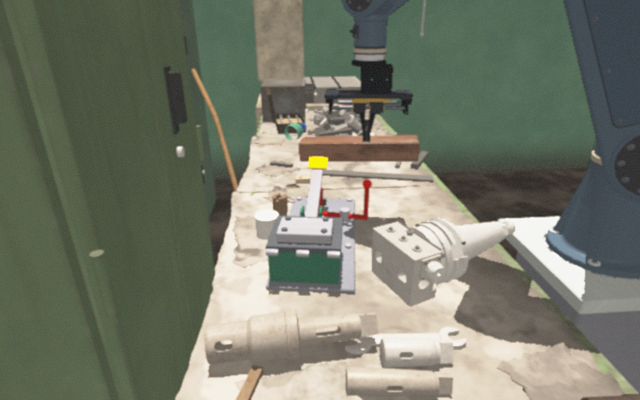

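The side view shows the closed fingers at (367,125), in line with the knob at (367,184). I'll descend next to it.

Request:
move_arm(
  series="-2 3 35 0 0 0;-2 3 70 0 0 0;-2 3 101 0 0 0;-2 3 101 0 0 0;-2 3 101 0 0 0",
)

```text
time: 3.52
position: [0.4812, -0.2146, 0.1135]
tool_rot: [0.756, 0.654, -0.0, -0.001]
ft_force: [-0.7, 0.1, 1.0]
grip_width: 0.0004
grip_force: 0.0
```

Run:
```python
from h import *
print(turn(),robot.get_obs()['ft_force'])
for q in (0,.3,.6,.9,1.2,1.35):
    # finger centre ~20 mm behind the knob along its tangent, blended toward -x
    print(q,rel(W(100-50*np.sin(q)+19.5,-70-50*np.cos(q)-4*np.sin(q),110)))
```

```text
0.5529482561491459 [-0.66263752  0.10364727  0.9993922 ]
0 [35.2 -7.2  3.6]
0.3 [50.  -6.   3.6]
0.6 [63.4 -0.4  3.6]
0.9 [74.2  9.   3.6]
1.2 [81.5 21.4  3.5]
1.35 [83.7 28.5  3.5]
```

Request:
move_arm(
  series="18 -6 4 0 0 0;35 -6 4 0 0 0;50 -6 4 0 0 0;63 0 4 0 0 0;74 8 4 0 0 0;80 18 4 0 0 0;80 18 4 0 0 0;80 18 4 0 0 0",
)

```text
time: 4.18
position: [0.5126, -0.1391, 0.1114]
tool_rot: [0.756, 0.654, 0.001, 0.002]
ft_force: [0.9, -0.5, -0.3]
grip_width: 0.0002
grip_force: 0.2
```

Run:
```python
from h import *
for n in ('top','side'):
    p=shot(n,n+'2.png')
    for d in robot.tip_of(p,'prop_knob')[:1]:
        v=np.array(d['xyz'][:2])-O; a=v@ex*1000;b=v@ey*1000
        print(a,b,np.arctan2(100-a,-70-b),d['p'],px(p,d['xyz']))
a=cv2.imread('pics/top2.png')[130:270,230:430];b=cv2.imread('pics/side2.png')[100:300,200:460]
cv2.imwrite('pics/c2.png',np.vstack([cv2.resize(a,(400,280)),cv2.resize(b,(400,308))]))
```

```text
3.173799999999993 -4.162299999999938 2.1679439162361573 0.66 [315. 194.]
58.0205 -93.0949 1.067840189594839 0.78 [354. 190.]
```

View pics/c2.png

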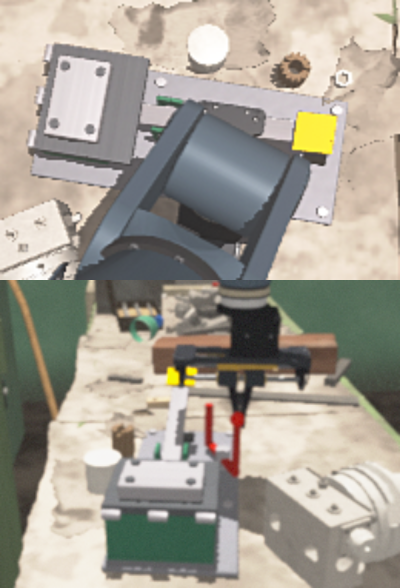

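The prop stands near 1.07 rad; the top camera's knob reading was a false one because the arm hides the knob. I'll push a little further for margin, then back off and rise.

Request:
move_arm(
  series="3 5 0 0 0 0;5 9 0 0 0 0;5 9 0 0 0 0;5 9 0 0 0 0;-20 0 0 0 0 0;-50 0 0 0 0 0;-50 0 -30 0 0 0;-50 0 -70 0 0 0",
)

```text
time: 5.05
position: [0.5012, -0.1884, 0.1768]
tool_rot: [0.758, 0.653, -0.001, -0.005]
ft_force: [0.8, -0.3, 0.0]
grip_width: 0.0004
grip_force: 0.0
```

Run:
```python
from h import *
for n in ('side','top'):
    p=shot(n,n+'3.png')
    for d in robot.tip_of(p,'prop_knob')[:1]:
        v=np.array(d['xyz'][:2])-O; a=v@ex*1000;b=v@ey*1000
        print(n,a,b,np.arctan2(100-a,-70-b),d['p'],px(p,d['xyz']))
    print([(np.round(d['xyz'],4),d['p']) for d in robot.tip_of(p,'lever_pad')[:1]])
print(rel(W(174,0,180)),rel(W(174,0,152)),rel(W(187,0,56)),turn())
```

```text
side 52.16039999999999 -78.11879999999994 1.4026892264814093 0.7 [348. 191.]
[(array([ 0.5899, -0.2532,  0.1288]), 0.94)]
top 50.4515 -79.49630000000005 1.3814359292740537 0.5 [328. 221.]
[(array([ 0.5891, -0.2462,  0.1289]), 0.96)]
[-50.3  94.9  -1.7] [-50.4  95.   26.3] [-63.5  95.1 122.3] 0.49964599511258356
```

View pics/side3.png

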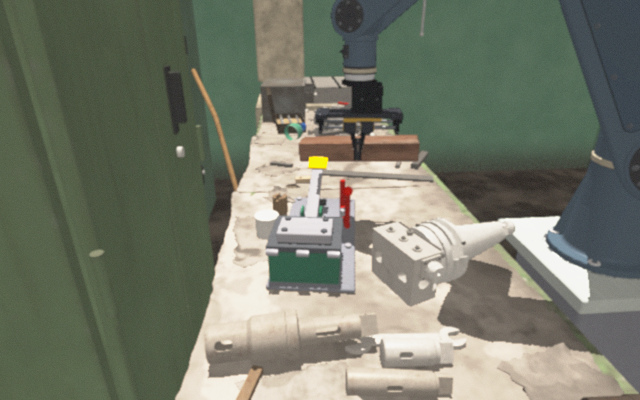

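The side view shows the knob at (348,191), which puts the prop at about 1.39 rad, and the flap still shut. Next I go over the pad.

Request:
move_arm(
  series="-15 25 -20 0 0 0;-35 60 -20 0 0 0;-50 95 -15 0 0 0;-50 95 -10 0 0 0;-50 95 0 0 0 0;-50 95 0 0 0 0",
)

```text
time: 5.85
position: [0.5875, -0.2494, 0.1751]
tool_rot: [0.756, 0.654, -0.001, -0.005]
ft_force: [-0.8, 1.0, -0.3]
grip_width: 0.0008
grip_force: 0.0
```

Run:
```python
from h import *
a=shot('top')['img'];p=shot('side');b=p['img']
c=np.vstack([cv2.resize(a[130:270,230:430],(400,280)),cv2.resize(b[100:300,200:460],(400,308))])
cv2.imwrite('pics/c4.png',c[:,:,::-1])
for z,x in ((152,174),(130,180),(100,186),(75,189),(57,187)): print(rel(W(x,0,z)))
print(turn())
```

```text
[-1.2  1.6 25.3]
[-7.2  1.7 47.3]
[-13.3   1.8  77.3]
[-16.4   1.9 102.3]
[-14.4   2.  120.3]
0.5214987818191391
```

View pics/c4.png

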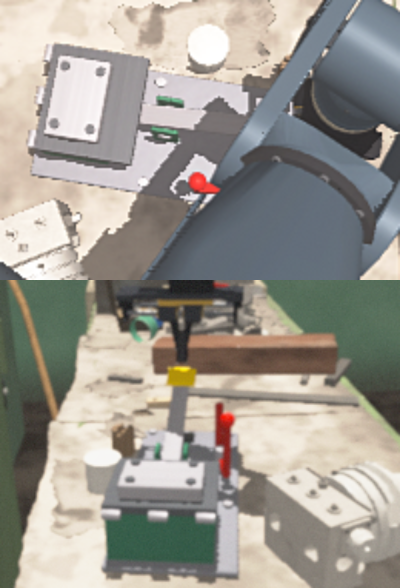

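The closed fingers stand over the middle of the pad, at (181,350) in the lower view. Pressing down along the pad's arc.

Request:
move_arm(
  series="-1 2 15 0 0 0;-2 2 27 0 0 0;-4 2 37 0 0 0;-7 2 47 0 0 0;-9 2 57 0 0 0;-11 2 67 0 0 0;-13 2 77 0 0 0;-14 2 84 0 0 0",
)

```text
time: 6.62
position: [0.5897, -0.264, 0.0945]
tool_rot: [0.757, 0.654, 0.001, -0.002]
ft_force: [1.7, 5.0, 6.1]
grip_width: 0.0002
grip_force: 3.1
```

Run:
```python
from h import *
p=shot('side','side5.png')
print([(np.round(d['xyz'],4),d['p']) for d in robot.tip_of(p,'lever_pad')[:1]],robot.get_obs()['ft_force'])
for z,x in ((75,189),(57,187),(53,187)): print(rel(W(x,0,z)))
```

```text
[(array([ 0.5915, -0.2597,  0.0718]), 0.6)] [1.16714547 1.48567764 2.26757926]
[-1.6 -2.  18.9]
[ 0.3 -1.9 36.9]
[ 0.3 -1.9 40.9]
```

Request:
move_arm(
  series="-1 -1 8 0 0 0;-1 -1 16 0 0 0;-1 -1 24 0 0 0;0 -1 30 0 0 0;0 -1 34 0 0 0;0 -1 37 0 0 0;0 -1 37 0 0 0",
)

```text
time: 7.3
position: [0.5893, -0.2651, 0.0584]
tool_rot: [0.757, 0.654, 0.0, -0.0]
ft_force: [0.3, 1.3, 3.9]
grip_width: 0.0002
grip_force: 1.3
```

Run:
```python
from h import *
p=shot('side')
print([(np.round(d['xyz'],4),d['p']) for d in robot.tip_of(p,'lever_pad')[:1]],[(np.round(d['xyz'],4),d['p']) for d in robot.tip_of(p,'flap_edge')[:1]])
o=robot.get_obs();print(o['time'],o['position'],o['ft_force'],rel(W(187,0,55)))
cv2.imwrite('pics/c6.png',cv2.resize(p['img'][100:300,200:460,::-1],(780,600)))
```

```text
[(array([ 0.588 , -0.2614,  0.0319]), 0.41)] [(array([ 0.6879, -0.242 , -0.0008]), 0.26)]
7.45 [ 0.58912251 -0.26558014  0.05850743] [-0.25229602  0.83354421  2.38045567] [ 1.6 -2.   3.5]
```

View pics/c6.png

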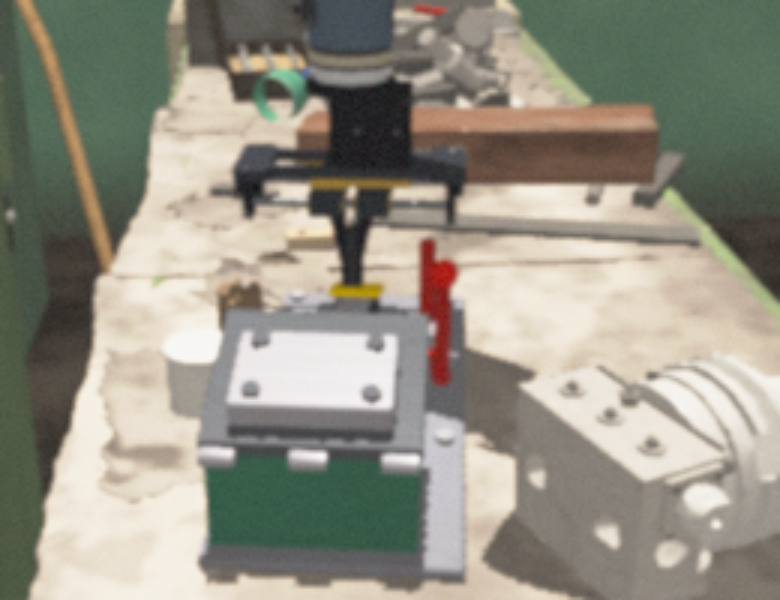

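The flap is raised, the fingers are on the pad at (355,291), and the prop is out at (445,275). I'll press a few mm more to load the rubber stop.

Request:
move_arm(
  series="0 0 2 0 0 0;0 0 4 0 0 0;0 0 4 0 0 0;0 0 4 0 0 0;0 0 4 0 0 0;0 0 4 0 0 0",
)

```text
time: 7.95
position: [0.5894, -0.2656, 0.0575]
tool_rot: [0.756, 0.654, 0.0, 0.0]
ft_force: [-3.2, 4.1, 17.8]
grip_width: 0.0005
grip_force: 8.2
```

The lever is on its stop: the force rose to 18 N with no further travel.

```bash
python3 -c "
from h import *
o=robot.get_obs();print(o['position'],o['ft_force']);print(robot.hand_in())"
```

```text
[ 0.5894118  -0.26558547  0.05751373] [-3.16323158  4.06350314 17.79786573]
the job is handed in; nothing more can be done
None
```

I swung the prop out to about 1.39 rad, pressed the pad down onto its stop with the flap raised, and handed the job in with the fingers still pressing at about 18 N; the hand-in returned no verdict.

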